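# Push a stuck PTFE liner out of its reactor shell and set it on the balance

## Robot

A 6-joint arm with a two-finger parallel gripper is mounted at the origin on the work surface. World frame = base frame: x ahead of the robot, y to its left, z up, the work surface at z = 0. Lengths are in m, angles in degrees, forces in N, time in s.
With the tool pointing down it reaches from about 0.275 to 0.975 m from the base axis. Payload 8.4 kg.
Tool frame: the origin (TCP) lies at the centre of the arm's flange, where the gripper is bolted on; the fingertips stand 190 mm ahead of it and the grasp point (between the pads) lies 171 mm ahead of it (env.tips_ahead is the distance from the TCP to the fingertips, in m); y points along the fingers, z is the direction in which the jaws open and shut, and the axes are right-handed (so a half turn about y gives the same grasp; the last joint's range is limited). The gripper opens to 92 mm and grips with 3 to 60 N. Pads are 20 mm wide; open, the fingers measure 128 mm over their backs; the gripper's body (75 mm by 189 mm) begins 69 mm behind the grasp point.
Start: joints at [-66.085, 20.225, 93.587, -0, 66.188, -0.138], TCP at [0.255, -0.571, 0.405] pointing down, gripper open.
Joint ranges: [-150.9, 150.9], [-52.94, 120.26], [3.33, 152.33], [-74.26, 254.26], [0, 154.13], [-172.89, 172.89]. Speed limits (degrees/s): [127.2, 127.2, 159.86, 180, 180, 180].

## Interface

Orientations are given as a 3x3 rotation matrix whose columns are the frame's x, y, z axes.
In Python, from bench import env gives the robot as it stands.
- The arm moves only by the tool move_arm, never from a script. Its argument "steps" is a list of rows, each a list of 6 numbers: the shift along the tool's x, y, z in mm, then the turn, a rotation vector about the tool's x, y, z in degrees. In form: [[tx, ty, tz, rx, ry, rz], ...]. A call has 1 to 20 rows; each row shifts and turns the commanded pose from where the row before left it, along the tool's axes as they then stand; what a row does not reach is not made up. A row lasts 1/8 s, in which the tool goes at most 62.5 mm and 10.7 degrees, less where a joint would pass 70% of its speed; a pose out of reach is approached as far as the arm can. A call is refused whole if a number of a shift passes 62.5 or a number of a turn 10.7, either way. A call with a gripper value outside its range is refused whole. "fingers" is the opening, from -1 (shut) to 1 (fully open), set as the call begins (left out, the last holds). The fingers move at their own pace and stop on an object; the grip force is fixed at half the most. Time passes only in rows, so rows that do not move let the fingers close. It gives the time, the measured TCP pose, the force and the opening at its end, in the units of the state.
- env.get_state(): the state, without advancing time (a new reading comes with each control period).
- env.snapshot(name): name is "side" or "top" or "wrist"; returns a dict with "image" (420x560x3 uint8, red, green, blue), "camera_matrix" (3x3 intrinsics, pixels), "T" (4x4, takes a point from camera to world coordinates); the wrist camera has in their place "tool_from_camera" (4x4, takes a point from camera to tool coordinates, whose origin is the TCP and whose axes are the tool frame's). Camera axes: x right, y up, looking along -z (the intrinsics and any distortion apply to the point x, -y, -z); pixel columns grow to the right and rows downward; lengths in m; the calibration is good to about 2 mm. A picture is of the moment at which its call begins: read the wrist's pose just before it. There is no depth.
- env.finish_job(): hands the job in, once; it reports no verdict.
Trained networks look in the newest picture that a camera, given by its name, has taken for a name from the list of things; names that differ only in an ending like _2 or _b are one class to them, and where a whole thing is asked for, a point or a joint stands for the part that bears it (a point fixed in the world has none). Each returns a list of dicts, best first, with "score" (0 to 1); they miss things now and then, are a little off and sometimes report something else, mostly with a low value. They report only what shows in the picture. A call takes as long as a camera call. They do not tell look-alikes from the thing itself.
- env.boxes_of(camera, thing): "at" ([row, column] in pixels, amid what is visible of it).
- env.silhouettes(camera, thing): "region" (420x560 bool, what is visible of it) and "at" ([row, column] in pixels, amid what is visible of it).
- env.mark_of(camera, thing): "at" ([row, column] in pixels: a listed point, or the origin of a listed thing).
The state is a dict: "t": time; "joint_positions": joint angles; "joint_velocities": joint speeds; "effort": joint torques, N m; "eef_pos": TCP position; "ee_rot": TCP orientation; "ft_force": force on the tool from outside, world axes, zero at the start; "wrist_torque": the same for the moment, N m; "gripper_width": finger opening in m.
Only numpy, scipy, OpenCV 4.12 (cv2) and the standard library are available. Lean on these libraries where they do the work, as an engineer would, in place of code of your own. Each camera call takes 0.05 s, during which the arm holds its last target. There are 200 camera calls.

## Task

The white PTFE liner is stuck down inside the open steel reactor shell in the cooling rack: with the push-out tool's prong, push it up from below through the hole in the shell's bottom until it stands a good 25 mm proud of the rim (it will stay up by itself). Stand the tool back upright on the bench, clear of the rack, then draw the liner out by its exposed top and set it down gently, upright, in the middle of the balance pan. Leave everything else on the bench where it is.

Things in the scene. Friction and masses are not known exactly. Their poses are not given: they have to be found in the camera images.
- liner_center (a point): centre (half-way up, on the axis) of the loose white PTFE liner with its lid: a cylinder 46 mm across, 96 mm high, 140 g, z up. It sits in the target shell's bore, lid 4 mm below the shell's rim. Spring strips in the bore hold it with about 4 N of friction: pushing it up (or pulling) takes 5 to 7 N, and it stays at whatever height it is left
- shell: the target: open steel reactor shell holding the liner, an upright cylinder 66 mm across, 108 mm high, fixed in any of the rack's three places; origin at the centre of its underside, 65 mm above the bench, z up. Bore 49 mm; bottom 8 mm thick (the liner rests on it) with a round access hole 28 mm across in its middle, reached from the free space under the rack
- shell_empty: the same open shell, without liner (bore empty), fixed in another place of the rack; origin at the centre of its underside
- shell_capped: the same shell with its knurled 76 mm steel screw cap still on (top of the hexagon 143 mm above its underside), fixed in another place of the rack; origin at the centre of its underside
- rack: fixed rack: steel plate 90 mm deep (x), 310 mm long (y), top 115 mm above the bench; three places for shells at y = -100, 0, 100 mm; open shells' rims 173 mm above the bench. Legs 12 mm square at x +-38, y +-148 mm; thin rails join them at the back (+x) and ends. Front (-x side, to the robot) open; free height under the shells 65 mm. Origin on the bench under its middle
- pusher_grip (a point): grasp point on the grey handle of the loose push-out tool (aluminium, 260 g) that stands by itself: on its axis, 140 mm above its underside. Handle 30 mm along x, 18 mm along y (grip across these 18), from 100 to 157 mm above the underside. x axis: from handle to prong; z up. Foot under it 8 mm thick, 44 mm wide, from 30 mm behind the handle axis to 97 mm ahead
- pusher_tip (a point): top centre of the tool's upright prong, 12 mm in diameter, 85 mm ahead of the handle axis along x; its top is 54 mm above the tool's underside (46 mm above the foot's top). Axes as pusher_grip
- balance_pan (a point): top centre of the round steel pan (136 mm across, 76 mm above the bench) of the fixed top-loading balance, a pale case 240 mm deep and 190 mm wide; the pan is 45 mm behind the middle of the case along x, and the sloping display panel, no higher than the pan, is on the -x side
- reactor_cap: the screw cap taken off the reactor: knurled steel disc 74 mm across with a hexagon boss on top, 42 mm high, lying in front of the rack; loose bystander, to be left alone; origin at the centre of its underside
- beaker: glass beaker 74 mm across, 90 mm high, at the front left or right; loose bystander, to be left alone; origin at the centre of its underside
- petri_stack: stack of five clear petri dishes 90 mm across, 80 mm high, at the front left or right; loose bystander, to be left alone; origin at the centre of its underside
- bottle_a: glass reagent bottle with blue screw cap, 70 mm across, 140 mm high, near one end of the rack; loose bystander, to be left alone; origin at the centre of its underside
- bottle_b: glass reagent bottle like the other, near the other end of the rack; loose bystander, to be left alone; origin at the centre of its underside
- tub: pink lidded tub 100 mm across, 88 mm high, beyond the balance or the tool; loose bystander, to be left alone; origin at the centre of its underside
- wash_bottle: white wash bottle 66 mm across, 190 mm high with its spout, beyond the balance or the tool; loose bystander, to be left alone; origin at the centre of its underside
Things that resemble listed ones, but are neither listed nor needed, are in the scene too. Leave any orange or purple look-alike of the part that bears liner_center alone.

How it is judged (in metres and radians):
On the way:
1. the push-out tool has pushed the liner up until it stands at least 20 mm proud of its shell's rim, with no finger on the liner (z of liner_center in the frame of shell above 0.08 m and horizontal distance between liner_center and shell below 0.008 m and contact force between pusher and liner above 0.3 N and contact force between the fingers and liner below 0.1 N), for 0.2 s.
At the end, for the whole second after the job is handed in: the liner stands upright (0.1 rad), at rest, lid up, on the balance pan, its axis within 25 mm of the pan's centre; the push-out tool stands upright (0.1 rad) on the bench, at rest, handle and prong outside the rack's outline seen from above; no bystander moved over 30 mm (horizontal distance between liner_center and balance_pan below 0.025 m and z of liner_center in the frame of balance_pan between 0.043 and 0.054 m and angle between each of liner_center, pusher_grip's own z axis and vertical below 0.1 rad and linear speed of each of liner, pusher below 0.02 m/s and height (world z) of pusher_grip below 0.146 m and (x of pusher_grip in the frame of rack below -0.048 m or x of pusher_grip in the frame of rack above 0.048 m or y of pusher_grip in the frame of rack below -0.158 m or y of pusher_grip in the frame of rack above 0.158 m) and (x of pusher_tip in the frame of rack below -0.048 m or x of pusher_tip in the frame of rack above 0.048 m or y of pusher_tip in the frame of rack below -0.158 m or y of pusher_tip in the frame of rack above 0.158 m)); the robot touches nothing.
It fails at once if one of the bystanders is moved more than 30 mm (distance of any of reactor_cap, beaker, petri_stack, bottle_a, bottle_b, tub, wash_bottle from where it was at the start of the episode above 0.03 m).
It fails at once if the liner is let go above the balance pan and drops on it (falls free at more than 0.4 m/s, a drop of about 8 mm) (contact force between the fingers and liner below 0.05 N and linear speed of liner above 0.4 m/s and horizontal distance between liner_center and balance_pan below 0.12 m).
It also fails if it takes over 72 s, if anything falls off the work surface, if the arm or the gripper's body presses on something with over 40 N, if the wrist force passes 120 N, or if a joint passes its speed limit or range.

## Working session

There is one attempt and no reset: what is moved stays moved. The work goes in short steps, Python scripts to look and compute and a tool call to move; the robot and the scene stay as the last step left them, time stands still between calls to the robot, and variables do not carry over. Pictures are saved under pics/ and viewed, about 8 in all and at most 12, crops included, and the job is handed in when it is done.

Besides the shell and the picture viewer there is one more tool, called after ">>>" in YAML: its name, and indented under it one key for each argument. move_arm: Moves the arm, as the interface text tells. Its arguments: {"type":"object","properties":{"steps":{"type":"array","items":{"type":"array","items":{"type":"number"}}},"fingers":{"type":"number"}},"required":["steps"]}

```bash
mkdir -p pics; ls
cat > h.py <<'E'
import numpy as np, cv2
from bench import env
def snap(c):
    s=env.get_state(); d=env.snapshot(c)
    if 'T' in d: T=np.array(d['T'])
    else:
        W=np.eye(4); W[:3,:3]=np.array(s['ee_rot']); W[:3,3]=s['eef_pos']; T=W@np.array(d['tool_from_camera'])
    return d['image'],np.array(d['camera_matrix']),T
def ray(K,T,at):
    r,c=at; v=np.linalg.inv(K)@[c,r,1]; v=np.array([v[0],-v[1],-v[2]])
    return T[:3,3],T[:3,:3]@v
def onz(K,T,at,z):
    o,d=ray(K,T,at); return o+d*(z-o[2])/d[2]
def proj(K,T,p):
    q=np.linalg.inv(T)@np.append(p,1); q=K@[q[0],-q[1],-q[2]]; return q[1]/q[2],q[0]/q[2]
def tri(A,B):
    M=[];b=[]
    for o,d in (A,B):
        d=d/np.linalg.norm(d); P=np.eye(3)-np.outer(d,d); M.append(P); b.append(P@o)
    return np.linalg.lstsq(np.vstack(M),np.hstack(b),rcond=None)[0]
def save(im,n): cv2.imwrite('pics/'+n,im[:,:,::-1])
E
python3 - <<'E'
from h import *
np.set_printoptions(precision=3,suppress=True)
names={'liner_center':.125,'shell':.065,'shell_empty':.065,'shell_capped':.065,'rack':0,'pusher_grip':.14,'pusher_tip':.054,'balance_pan':.076,'reactor_cap':0,'beaker':0,'petri_stack':0,'bottle_a':0,'bottle_b':0,'tub':0,'wash_bottle':0}
print(env.get_state())
for c in('top','side'):
    im,K,T=snap(c); save(im,c+'0.png'); print(c,T[:3,3])
    for n,z in names.items():
        print(n,[(round(m['score'],2),np.round(m['at']),onz(K,T,m['at'],z)[:2]) for m in env.mark_of(c,n)[:3]])
E
```

```text
pics
{'t': 0.0, 'joint_positions': array([-66.085,  20.263,  93.63 ,   0.001,  66.191,  -0.138]), 'joint_velocities': array([-0.078,  0.035,  0.022, -0.036, -0.134,  0.078]), 'effort': array([ -0.001, -59.386, -33.421,   0.069,   0.023,  -0.   ]), 'eef_pos': array([ 0.255, -0.571,  0.404]), 'ee_rot': array([[-0.913, -0.001,  0.408],
       [-0.408,  0.001, -0.913],
       [-0.   , -1.   , -0.001]]), 'ft_force': array([-0.203, -0.434, -0.204]), 'wrist_torque': array([ 0.008,  0.032, -0.005]), 'gripper_width': 0.09199190750706981}
top [ 0.48  -0.027  1.214]
liner_center [(0.69, array([118., 328.]), array([ 0.791, -0.171])), (0.6, array([120., 364.]), array([ 0.785, -0.265])), (0.56, array([129., 259.]), array([0.762, 0.009]))]
shell [(0.58, array([166., 310.]), array([ 0.673, -0.127])), (0.36, array([279., 330.]), array([ 0.37 , -0.176])), (0.25, array([274., 253.]), array([0.385, 0.029]))]
shell_empty [(0.63, array([167., 273.]), array([ 0.673, -0.026]))]
shell_capped [(0.95, array([170., 236.]), array([0.666, 0.073]))]
rack [(0.72, array([169., 268.]), array([ 0.679, -0.014]))]
pushe
[... 1184 characters left out ...]
y([0.437, 0.347])), (0.42, array([267., 360.]), array([0.404, 0.169]))]
pusher_tip [(0.73, array([397., 309.]), array([0.502, 0.397])), (0.24, array([217., 356.]), array([ 0.38 , -0.103]))]
balance_pan [(0.86, array([160., 308.]), array([ 0.495, -0.327]))]
reactor_cap [(0.94, array([268., 360.]), array([0.375, 0.019]))]
beaker [(0.72, array([327., 384.]), array([0.344, 0.194])), (0.68, array([160., 310.]), array([ 0.486, -0.454]))]
petri_stack [(0.79, array([218., 358.]), array([ 0.364, -0.17 ]))]
bottle_a [(0.93, array([342., 201.]), array([0.713, 0.246]))]
bottle_b [(0.93, array([342., 201.]), array([0.713, 0.246]))]
tub [(0.61, array([174., 242.]), array([ 0.686, -0.369]))]
wash_bottle []
```

View pics/top0.png

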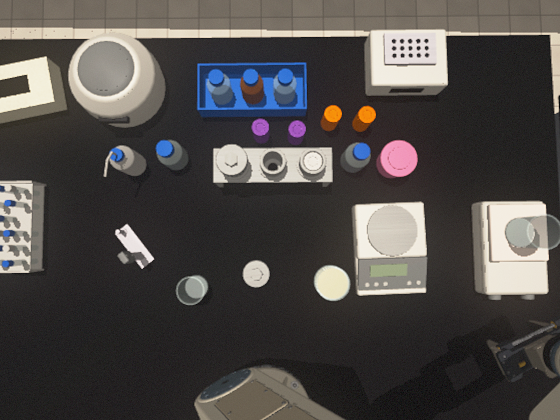

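View pics/side0.png

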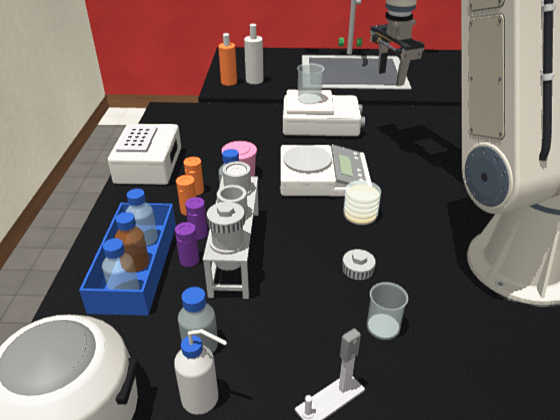

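```bash
cat >> h.py <<'E'
def plan(targets,n):
    """targets: list of (x,y,z,ang deg of jaw axis); n rows each; tool down. prints rounded rows"""
    s=env.get_state(); p=np.array(s['eef_pos']); R=np.array(s['ee_rot']); a=np.degrees(np.arctan2(R[1,2],R[0,2]))
    for (t,k) in zip(targets,n):
        p0=p.copy();a0=a;rows=[]
        for i in range(k):
            q=p0+(np.array(t[:3])-p0)*(i+1)/k; b=a0+(t[3]-a0)*(i+1)/k
            c,sn=np.cos(np.radians(a)),np.sin(np.radians(a)); M=np.array([[sn,0,c],[-c,0,sn],[0,-1,0]])
            v=np.round(M.T@(q-p)*1000,0 if k>3 else 1); ry=round(-(b-a),1)
            p=p+M@v/1000; a=a-ry; rows.append([float(v[0]),float(v[1]),float(v[2]),0,ry,0])
        print(rows,'->',np.round(p,4),round(a,2))
E
python3 - <<'E'
from h import *
np.set_printoptions(precision=3,suppress=True)
d=env.snapshot('wrist'); print(np.array(d['tool_from_camera']),d['camera_matrix'])
plan([(0.30,-0.2,0.42,-66),(0.40,0.31,0.42,-52)],[8,10])
E
```

```text
[[-0.    -0.97  -0.243 -0.068]
 [ 0.001  0.243 -0.97   0.02 ]
 [ 1.    -0.001  0.001 -0.   ]
 [ 0.     0.     0.     1.   ]] [[304.721   0.    279.163]
 [  0.    304.721 206.438]
 [  0.      0.      1.   ]]
[[-24.0, -2.0, -40.0, 0, np.float64(0.0), 0], [-24.0, -2.0, -40.0, 0, np.float64(0.0), 0], [-24.0, -2.0, -40.0, 0, np.float64(0.0), 0], [-24.0, -2.0, -40.0, 0, np.float64(0.0), 0], [-24.0, -2.0, -40.0, 0, np.float64(0.0), 0], [-24.0, -1.0, -40.0, 0, np.float64(0.0), 0], [-24.0, -2.0, -40.0, 0, np.float64(0.0), 0], [-24.0, -2.0, -40.0, 0, np.float64(0.1), 0]] -> [ 0.3  -0.2   0.42] -66.05
[[-30.0, -0.0, -43.0, 0, np.float64(-1.4), 0], [-31.0, -0.0, -41.0, 0, np.float64(-1.4), 0], [-32.0, -0.0, -41.0, 0, np.float64(-1.4), 0], [-33.0, -0.0, -41.0, 0, np.float64(-1.4), 0], [-34.0, -0.0, -39.0, 0, np.float64(-1.4), 0], [-34.0, -0.0, -39.0, 0, np.float64(-1.4), 0], [-36.0, -0.0, -37.0, 0, np.float64(-1.4), 0], [-37.0, -0.0, -37.0, 0, np.float64(-1.4), 0], [-37.0, -0.0, -36.0, 0, np.float64(-1.4), 0], [-39.0, -0.0, -35.0, 0, np.float64(-1.4), 0]] -> [0.4  0.31 0.42] -52.05
```

>>> move_arm:
  steps:
    - [-24, -2, -40, 0, 0, 0]
    - [-24, -2, -40, 0, 0, 0]
    - [-24, -2, -40, 0, 0, 0]
    - [-24, -2, -40, 0, 0, 0]
    - [-24, -2, -40, 0, 0, 0]
    - [-24, -2, -40, 0, 0, 0]
    - [-24, -2, -40, 0, 0, 0]
    - [-24, -2, -40, 0, 0, 0]
    - [-30, 0, -43, 0, -1.4, 0]
    - [-31, 0, -41, 0, -1.4, 0]
    - [-32, 0, -41, 0, -1.4, 0]
    - [-33, 0, -41, 0, -1.4, 0]
    - [-34, 0, -39, 0, -1.4, 0]
    - [-34, 0, -39, 0, -1.4, 0]
    - [-36, 0, -37, 0, -1.4, 0]
    - [-37, 0, -37, 0, -1.4, 0]
    - [-37, 0, -36, 0, -1.4, 0]
    - [-39, 0, -35, 0, -1.4, 0]
    - [0, 0, 0, 0, 0, 0]
  fingers: 1

```text
t: 4.03
eef_pos: [0.3997, 0.3128, 0.4206]
ee_rot: [[-0.786, 0.0, 0.619], [-0.619, 0.001, -0.786], [-0.001, -1.0, -0.0]]
ft_force: [-0.2, -0.1, -0.2]
gripper_width: 0.0919
```

Run:
```python
from h import *
np.set_printoptions(precision=3,suppress=True)
im,K,T=snap('wrist'); save(im,'w1.png'); print(T)
for n,z in {'pusher_grip':.14,'pusher_tip':.054}.items():
    print(n,[(round(m['score'],2),np.round(m['at']),onz(K,T,m['at'],z)[:2]) for m in env.mark_of('wrist',n)[:3]])
```

```text
[[ 0.619  0.762  0.191  0.453]
 [-0.785  0.601  0.149  0.355]
 [-0.001 -0.242  0.97   0.401]
 [ 0.     0.     0.     1.   ]]
pusher_grip [(0.71, array([151., 275.]), array([0.438, 0.348]))]
pusher_tip [(0.93, array([ 63., 278.]), array([0.506, 0.4  ]))]
```

View pics/w1.png

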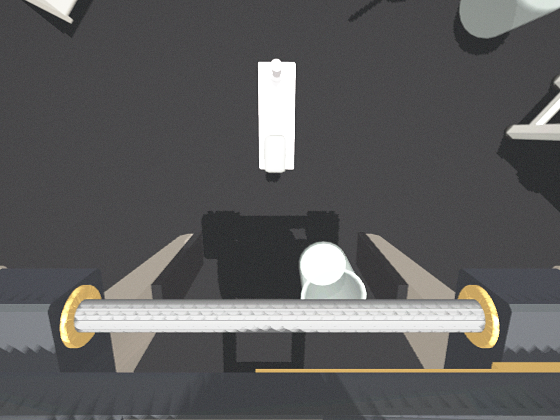

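>>> move_arm:
  steps:
    - [-26, 0, -2, 0, 0, 0]
    - [-26, 0, -2, 0, 0, 0]
    - [0, 38, 0, 0, 0, 0]
    - [0, 38, 0, 0, 0, 0]
    - [0, 38, 0, 0, 0, 0]
    - [0, 0, 0, 0, 0, 0]

```text
t: 4.92
eef_pos: [0.4369, 0.3432, 0.3047]
ee_rot: [[-0.788, -0.004, 0.615], [-0.615, -0.003, -0.788], [0.006, -1.0, 0.0]]
ft_force: [-0.3, -0.3, 1.2]
gripper_width: 0.0916
```

>>> move_arm:
  steps:
    - [0, 0, 0, 0, 0, 0]
    - [0, 0, 0, 0, 0, 0]
    - [0, 0, 0, 0, 0, 0]
    - [0, 0, 0, 0, 0, 0]
    - [0, 0, 0, 0, 0, 0]
    - [0, 0, 0, 0, 0, 0]
    - [0, 0, 0, 0, 0, 0]
    - [0, 0, 0, 0, 0, 0]
  fingers: -1

```text
t: 5.92
eef_pos: [0.4377, 0.3452, 0.3065]
ee_rot: [[-0.787, -0.0, 0.616], [-0.616, -0.0, -0.787], [0.0, -1.0, -0.0]]
ft_force: [-0.8, -0.2, -2.7]
gripper_width: 0.0183
```

Run:
```python
from h import *
np.set_printoptions(precision=3,suppress=True)
im,K,T=snap('wrist')
for n,z in {'pusher_grip':.14,'pusher_tip':.054}.items():
    print(n,[(round(m['score'],2),np.round(m['at']),onz(K,T,m['at'],z)[:2]) for m in env.mark_of('wrist',n)[:3]])
plan([(0.44,0.348,0.42,-52),(0.47,-0.0,0.42,-90),(0.49,-0.127,0.42,-90)],[2,10,4])
```

```text
pusher_grip [(0.55, array([263., 279.]), array([0.439, 0.346]))]
pusher_tip []
[[-1.8, -56.8, -0.4, 0, np.float64(0.0), 0], [-1.8, -56.7, -0.5, 0, np.float64(0.0), 0]] -> [0.44  0.348 0.42 ] -51.95
[[19.0, -0.0, 29.0, 0, np.float64(3.8), 0], [17.0, -0.0, 31.0, 0, np.float64(3.8), 0], [15.0, -0.0, 31.0, 0, np.float64(3.8), 0], [13.0, -0.0, 33.0, 0, np.float64(3.8), 0], [11.0, -0.0, 33.0, 0, np.float64(3.8), 0], [8.0, -0.0, 34.0, 0, np.float64(3.8), 0], [7.0, -0.0, 34.0, 0, np.float64(3.8), 0], [4.0, -0.0, 35.0, 0, np.float64(3.8), 0], [1.0, -0.0, 35.0, 0, np.float64(3.8), 0], [-0.0, -0.0, 35.0, 0, np.float64(3.8), 0]] -> [ 0.47 -0.    0.42] -89.95
[[-5.0, -0.0, 32.0, 0, np.float64(0.0), 0], [-5.0, -0.0, 31.0, 0, np.float64(0.0), 0], [-5.0, -0.0, 32.0, 0, np.float64(0.0), 0], [-5.0, -0.0, 32.0, 0, np.float64(0.0), 0]] -> [ 0.49  -0.127  0.42 ] -89.95
```

>>> move_arm:
  steps:
    - [0, -20, 0, 0, 0, 0]
    - [0, -45, 0, 0, 0, 0]
    - [0, -49, 0, 0, 0, 0]
    - [19, 0, 29, 0, 3.8, 0]
    - [17, 0, 31, 0, 3.8, 0]
    - [15, 0, 31, 0, 3.8, 0]
    - [13, 0, 33, 0, 3.8, 0]
    - [11, 0, 33, 0, 3.8, 0]
    - [8, 0, 34, 0, 3.8, 0]
    - [7, 0, 34, 0, 3.8, 0]
    - [4, 0, 35, 0, 3.8, 0]
    - [1, 0, 35, 0, 3.8, 0]
    - [0, 0, 35, 0, 3.8, 0]
    - [-5, 0, 32, 0, 0, 0]
    - [-5, 0, 31, 0, 0, 0]
    - [-5, 0, 32, 0, 0, 0]
    - [-5, 0, 32, 0, 0, 0]
    - [0, 0, 0, 0, 0, 0]
    - [0, 0, 0, 0, 0, 0]

```text
t: 8.45
eef_pos: [0.4873, -0.1298, 0.4203]
ee_rot: [[-1.0, -0.001, 0.0], [-0.0, 0.001, -1.0], [0.001, -1.0, -0.001]]
ft_force: [-0.4, 0.6, -3.1]
gripper_width: 0.0181
```

Run:
```python
from h import *
np.set_printoptions(precision=3,suppress=True)
for c in ('wrist','top','side'):
  im,K,T=snap(c); save(im,c+'2.png'); print(c)
  for n,z in {'pusher_grip':.259,'pusher_tip':.168,'shell':.065,'shell_empty':.065,'shell_capped':.065,'rack':0,'liner_center':.125}.items():
    print(n,[(round(m['score'],2),np.round(m['at']),onz(K,T,m['at'],z)[:2]) for m in env.mark_of(c,n)[:3]])
```

```text
wrist
pusher_grip [(0.94, array([264., 278.]), array([ 0.49 , -0.128]))]
pusher_tip [(0.59, array([102., 280.]), array([ 0.575, -0.13 ]))]
shell [(0.67, array([  5., 278.]), array([ 0.673, -0.127]))]
shell_empty [(0.84, array([  2., 173.]), array([ 0.676, -0.025]))]
shell_capped [(0.72, array([ 6., 71.]), array([0.672, 0.074]))]
rack [(0.83, array([ 28., 191.]), array([ 0.671, -0.025])), (0.38, array([280.,  55.]), array([0.346, 0.194])), (0.32, array([ 6., 69.]), array([0.695, 0.116]))]
liner_center [(0.36, array([183., 480.]), array([ 0.509, -0.312])), (0.16, array([  6., 274.]), array([ 0.651, -0.125]))]
top
pusher_grip []
pusher_tip []
shell [(0.82, array([171., 310.]), array([ 0.662, -0.129]))]
shell_empty [(0.7, array([169., 269.]), array([ 0.668, -0.017]))]
shell_capped [(0.96, array([167., 236.]), array([0.673, 0.073]))]
rack [(0.56, array([173., 268.]), array([ 0.668, -0.012]))]
liner_center [(0.8, array([117., 329.]), array([ 0.793, -0.174])), (0.68, array([134., 296.]), array([ 0.75 , -0.086])), (0.64, array([117., 366.]), array([ 0.791, -0.271]))]
side
pusher_grip [(0.95, array([137., 313.]), array([ 0.492, -0.13 ])), (0.3, array([252., 233.]), array([0.632, 0.266]))]
pusher_tip [(0.7, array([168., 279.]), array([ 0.569, -0.137])), (0.43, array([202., 238.]), array([0.652, 0.002]))]
shell [(0.92, array([203., 240.]), array([ 0.666, -0.136]))]
shell_empty []
shell_capped [(0.63, array([260., 228.]), array([0.673, 0.073]))]
rack [(0.81, array([252., 237.]), array([ 0.666, -0.024])), (0.29, array([174., 242.]), array([ 0.687, -0.372]))]
liner_center [(0.83, array([176., 195.]), array([ 0.779, -0.162])), (0.74, array([218., 197.]), array([0.746, 0.003])), (0.72, array([198., 187.]), array([ 0.781, -0.07 ]))]
```

View pics/wrist2.png

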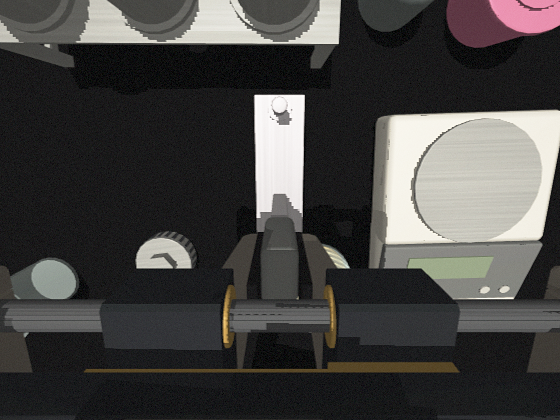

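View pics/side2.png

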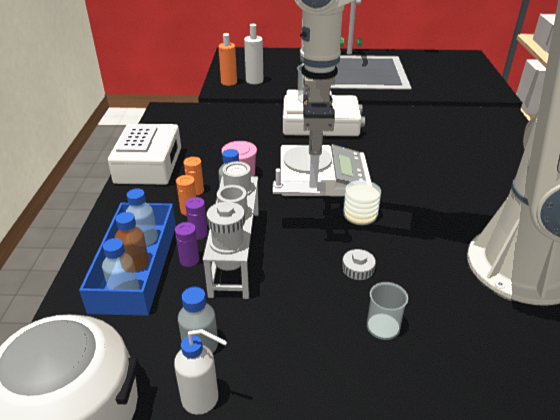

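>>> move_arm:
  steps:
    - [0, 36, 0, 0, 0, 0]
    - [0, 36, -3, 0, 0, 0]
    - [0, 25, 0, 0, 0, 0]
    - [0, 12, 0, 0, 0, 0]
    - [0, 0, 0, 0, 0, 0]
    - [0, 0, 0, 0, 0, 0]

```text
t: 10.4
eef_pos: [0.4881, -0.1272, 0.3127]
ee_rot: [[-1.0, 0.002, 0.001], [-0.001, -0.0, -1.0], [-0.002, -1.0, 0.0]]
ft_force: [0.1, -0.5, -2.0]
gripper_width: 0.0177
```

Run:
```python
from h import *
np.set_printoptions(precision=3,suppress=True)
R={}
for c in ('wrist','side'):
  im,K,T=snap(c); save(im,c+'3.png'); print(c)
  for n,z in {'pusher_grip':.145,'pusher_tip':.059,'shell':.065,'shell_empty':.065,'shell_capped':.065}.items():
    m=env.mark_of(c,n)[:2]; 
    if m: R[c,n]=ray(K,T,m[0]['at'])
    print(n,[(round(m['score'],2),np.round(m['at']),onz(K,T,m['at'],z)[:2]) for m in m])
for n in('pusher_tip','pusher_grip'):
  if ('wrist',n) in R and ('side',n) in R: print(n,tri(R['wrist',n],R['side',n]))
print(env.get_state()['eef_pos'])
```

```text
wrist
pusher_grip [(0.88, array([264., 282.]), array([ 0.488, -0.128]))]
pusher_tip [(0.62, array([102., 279.]), array([ 0.577, -0.126]))]
shell []
shell_empty []
shell_capped []
side
pusher_grip [(0.93, array([180., 312.]), array([ 0.491, -0.126]))]
pusher_tip [(0.75, array([207., 278.]), array([ 0.571, -0.131]))]
shell [(0.83, array([204., 237.]), array([ 0.673, -0.131]))]
shell_empty [(0.67, array([158., 310.]), array([ 0.49 , -0.359]))]
shell_capped [(0.96, array([260., 229.]), array([0.672, 0.073]))]
pusher_tip [ 0.574 -0.126  0.063]
pusher_grip [ 0.489 -0.128  0.144]
[ 0.488 -0.127  0.312]
```

View pics/wrist3.png

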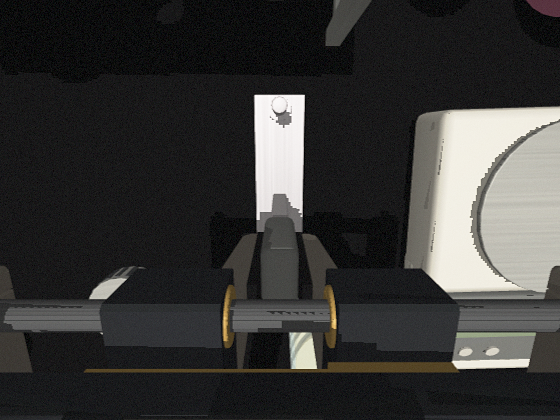

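>>> move_arm:
  steps:
    - [0, 2, 0, 0, 0, 0]
    - [-25, 0, 0, 0, 0, 0]
    - [-30, 0, 0, 0, 0, 0]
    - [-30, 0, 0, 0, 0, 0]
    - [-13, 0, 0, 0, 0, 0]
    - [0, 0, 0, 0, 0, 0]
    - [0, 0, 0, 0, 0, 0]

```text
t: 11.88
eef_pos: [0.5846, -0.127, 0.3093]
ee_rot: [[-1.0, -0.002, 0.001], [-0.001, 0.0, -1.0], [0.002, -1.0, -0.0]]
ft_force: [-1.0, -0.0, -2.5]
gripper_width: 0.018
```

Run:
```python
from h import *
np.set_printoptions(precision=3,suppress=True)
im,K,T=snap('wrist'); save(im,'w4.png')
for n,z in {'shell':.065,'shell_empty':.065,'shell_capped':.065}.items():
    print(n,[(round(m['score'],2),np.round(m['at']),onz(K,T,m['at'],z)[:2]) for m in env.mark_of('wrist',n)[:2]])
print(env.get_state()['eef_pos'])
```

```text
shell []
shell_empty [(0.6, array([ 99., 134.]), array([ 0.673, -0.025]))]
shell_capped []
[ 0.585 -0.127  0.31 ]
```

View pics/w4.png

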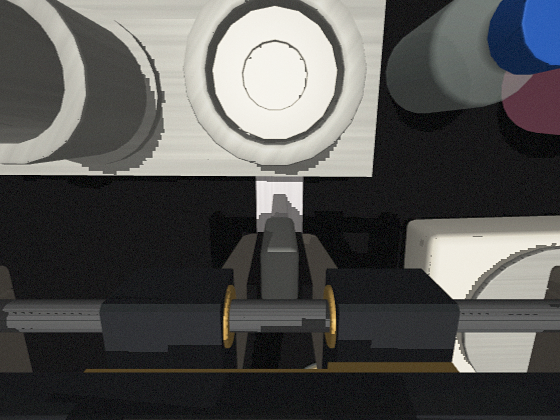

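Run:
```python
from h import *
im,K,T=snap('wrist')
print(onz(K,T,(75,275.3),.169),onz(K,T,(76,276),.173))
```

```text
[ 0.6729453  -0.12490757  0.169     ] [ 0.67196296 -0.12520855  0.173     ]
```

>>> move_arm:
  steps:
    - [-1, -6, 0, 0, 0, 0]
    - [0, -6, -1, 0, 0, 0]
    - [0, -4, 0, 0, 0, 0]
    - [0, -4, 0, 0, 0, 0]
    - [0, -4, 0, 0, 0, 0]
    - [0, -4, 0, 0, 0, 0]
    - [0, -4, 0, 0, 0, 0]
    - [0, -4, 0, 0, 0, 0]
    - [0, -4, 0, 0, 0, 0]
    - [0, -4, 0, 0, 0, 0]
    - [0, -4, 0, 0, 0, 0]
    - [0, 0, 0, 0, 0, 0]
    - [0, 0, 0, 0, 0, 0]
    - [0, 0, 0, 0, 0, 0]
    - [0, 0, 0, 0, 0, 0]

```text
t: 14.0
eef_pos: [0.5869, -0.1261, 0.3581]
ee_rot: [[-1.0, 0.001, 0.001], [-0.001, -0.0, -1.0], [-0.001, -1.0, 0.0]]
ft_force: [0.1, 1.0, -2.8]
gripper_width: 0.018
```

Run:
```python
from h import *
im,K,T=snap('side'); save(cv2.resize(im[120:280,160:370],None,fx=3.5,fy=3.5,interpolation=2),'s5.png')
for z in (.173,.195,.2,.205): print(z,[(round((a-120)*3.5),round((b-160)*3.5)) for a,b in [proj(K,T,(.6725,-.1255+.023,z))]])
im,K,T=snap('wrist'); save(im,'w5.png')
```

```text
0.173 [(189, 259)]
0.195 [(161, 257)]
0.2 [(154, 257)]
0.205 [(147, 257)]
```

View pics/s5.png

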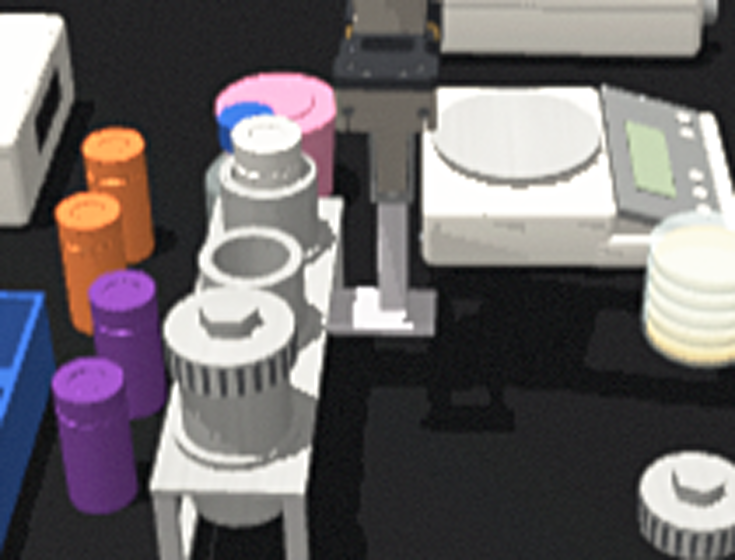

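>>> move_arm:
  steps:
    - [0, -0.5, 0, 0, 0, 0]
    - [0, -0.5, 0, 0, 0, 0]
    - [0, -0.5, 0, 0, 0, 0]
    - [0, -0.5, 0, 0, 0, 0]
    - [0, -0.5, 0, 0, 0, 0]

```text
t: 14.72
eef_pos: [0.5864, -0.1259, 0.3598]
ee_rot: [[-1.0, -0.001, 0.001], [-0.001, 0.0, -1.0], [0.001, -1.0, -0.0]]
ft_force: [0.7, -0.2, -8.9]
gripper_width: 0.0179
```

Run:
```python
from h import *
s=env.get_state(); print(s['ft_force'],s['wrist_torque'],s['eef_pos'])
im,K,T=snap('side')
m=env.silhouettes('side','liner_center')
print([(round(x['score'],2),np.round(x['at'])) for x in m])
print(env.mark_of('side','pusher_tip')[:1], proj(K,T,(.6725,-.1255,.205)))
```

```text
[ 0.7473874  -0.16379719 -8.86471714] [ 0.07268864  0.38610704 -0.04808668] [ 0.58635817 -0.1259204   0.35981659]
[(0.88, array([162., 235.])), (0.83, array([245., 188.])), (0.82, array([174., 197.])), (0.77, array([193., 184.])), (0.76, array([216., 196.]))]
[] (np.float64(156.90870634773745), np.float64(234.30774278674878))
```

>>> move_arm:
  steps:
    - [0, 10, 0, 0, 0, 0]
    - [0, 15, 0, 0, 0, 0]
    - [0, 15, 0, 0, 0, 0]
    - [0, 10, 0, 0, 0, 0]
    - [0, 0, 0, 0, 0, 0]
    - [0, 0, 0, 0, 0, 0]
    - [25, 0, 0, 0, 0, 0]
    - [35, 0, 0, 0, 0, 0]
    - [35, 0, 0, 0, 0, 0]
    - [11, 0, 0, 0, 0, 0]
    - [0, 0, -30, 0, 0, 0]
    - [0, 0, -40, 0, 0, 0]
    - [0, 0, -25, 0, 0, 0]
    - [0, 0, 0, 0, 0, 0]
    - [0, 0, 0, 0, 0, 0]
    - [0, 0, 0, 0, 0, 0]

```text
t: 16.88
eef_pos: [0.4809, -0.0319, 0.3103]
ee_rot: [[-1.0, 0.0, 0.0], [-0.0, -0.0, -1.0], [-0.0, -1.0, 0.0]]
ft_force: [0.3, 0.4, -2.8]
gripper_width: 0.0179
```

>>> move_arm:
  steps:
    - [0, 2, 0, 0, 0, 0]
    - [0, 1, 0, 0, 0, 0]
    - [0, 1, 0, 0, 0, 0]
    - [0, 0, 0, 0, 0, 0]
    - [0, 0, 0, 0, 0, 0]

```text
t: 17.5
eef_pos: [0.4806, -0.0312, 0.3064]
ee_rot: [[-1.0, 0.0, 0.001], [-0.001, -0.0, -1.0], [-0.0, -1.0, 0.0]]
ft_force: [-0.7, -1.5, 3.7]
gripper_width: 0.0178
```

>>> move_arm:
  steps:
    - [0, 0, 0, 0, 0, 0]
    - [0, 0, 0, 0, 0, 0]
    - [0, 0, 0, 0, 0, 0]
    - [0, 0, 0, 0, 0, 0]
    - [0, -10, 0, 0, 0, 0]
    - [0, -45, 0, 0, 0, 0]
    - [0, -50, 0, 0, 0, 0]
    - [0, -40, 0, 0, 0, 0]
    - [0, 0, 0, 0, 0, 0]
  fingers: 1

```text
t: 18.62
eef_pos: [0.4812, -0.0312, 0.455]
ee_rot: [[-1.0, 0.007, 0.001], [-0.001, -0.0, -1.0], [-0.007, -1.0, 0.0]]
ft_force: [-0.4, -0.1, 0.1]
gripper_width: 0.0921
```

Run:
```python
from h import *
np.set_printoptions(precision=3,suppress=True)
for c in('wrist','side','top'):
  im,K,T=snap(c); save(im,c+'6.png'); print(c)
  for n,z in {'pusher_grip':.14,'pusher_tip':.054,'shell':.065,'balance_pan':.076,'liner_center':.156}.items():
    print(n,[(round(m['score'],2),np.round(m['at']),onz(K,T,m['at'],z)[:2]) for m in env.mark_of(c,n)[:3]])
# plan: hover behind the liner with liner in wrist view
plan([(0.58,-0.125,0.45,-90)],[4])
```

```text
wrist
pusher_grip [(0.91, array([204., 278.]), array([ 0.481, -0.029]))]
pusher_tip [(0.98, array([118., 280.]), array([ 0.566, -0.032]))]
shell [(0.83, array([ 16., 367.]), array([ 0.672, -0.126])), (0.49, array([265., 130.]), array([0.38 , 0.166]))]
balance_pan [(0.86, array([179., 542.]), array([ 0.496, -0.342])), (0.41, array([ 32., 273.]), array([ 0.653, -0.024]))]
liner_center []
side
pusher_grip [(0.7, array([205., 317.]), array([ 0.481, -0.033]))]
pusher_tip [(0.96, array([234., 277.]), array([ 0.57 , -0.031]))]
shell [(0.73, array([201., 237.]), array([ 0.675, -0.144]))]
balance_pan [(0.86, array([160., 310.]), array([ 0.491, -0.329]))]
liner_center [(0.86, array([243., 184.]), array([0.749, 0.127])), (0.75, array([174., 234.]), array([ 0.676, -0.128])), (0.7, array([176., 195.]), array([ 0.766, -0.115]))]
top
pusher_grip []
pusher_tip [(0.57, array([169., 239.]), array([0.671, 0.068])), (0.52, array([206., 274.]), array([ 0.566, -0.03 ]))]
shell [(0.65, array([168., 312.]), array([ 0.67 , -0.135])), (0.44, array([170., 269.]), array([ 0.664, -0.015]))]
balance_pan [(0.68, array([234., 393.]), array([ 0.488, -0.347]))]
liner_center [(0.86, array([121., 333.]), array([ 0.775, -0.179])), (0.78, array([130., 261.]), array([0.751, 0.003])), (0.74, array([135., 294.]), array([ 0.738, -0.079]))]
[[-25.0, 0.0, 24.0, 0, np.float64(0.0), 0], [-25.0, 1.0, 23.0, 0, np.float64(0.0), 0], [-25.0, -0.0, 24.0, 0, np.float64(0.0), 0], [-24.0, 0.0, 23.0, 0, np.float64(0.1), 0]] -> [ 0.58  -0.125  0.45 ] -90.05
```

View pics/wrist6.png

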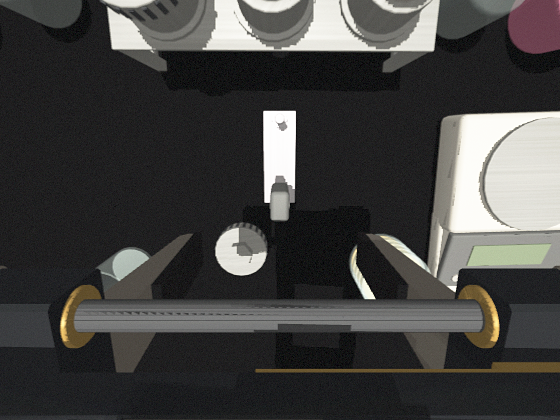

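>>> move_arm:
  steps:
    - [-25, 0, 24, 0, 0, 0]
    - [-25, 1, 23, 0, 0, 0]
    - [-25, 0, 24, 0, 0, 0]
    - [-24, 0, 23, 0, 0, 0]
    - [0, 0, 0, 0, 0, 0]
    - [0, 0, 0, 0, 0, 0]

```text
t: 20.27
eef_pos: [0.5792, -0.1247, 0.4498]
ee_rot: [[-1.0, -0.001, 0.001], [-0.001, 0.0, -1.0], [0.001, -1.0, -0.0]]
ft_force: [-0.9, -0.2, -0.3]
gripper_width: 0.0922
```

Run:
```python
from h import *
np.set_printoptions(precision=4,suppress=True)
im,K,T=snap('wrist'); save(im,'w7.png')
print(env.get_state()['eef_pos'],proj(K,T,(.6725,-.1255,.203)))
for n,z in {'shell':.065,'balance_pan':.076,'liner_center':.155}.items():
    print(n,[(round(m['score'],2),np.round(m['at']),onz(K,T,m['at'],z)[:2]) for m in env.mark_of('wrist',n)[:3]])
for c in env.silhouettes('wrist','liner_center')[:2]:
    r,q=np.nonzero(c['region']); print(c['score'],r.min(),r.max(),q.min(),q.max())
    top=q[r<r.min()+40]; print('lid col mid',(top.min()+top.max())/2, 'width',top.max()-top.min())
```

```text
[ 0.579  -0.1245  0.4501] (np.float64(92.7848984294207), np.float64(281.59969963143794))
shell []
balance_pan [(0.84, array([254., 456.]), array([ 0.4975, -0.3435]))]
liner_center [(0.67, array([ 14., 249.]), array([ 0.7374, -0.0998]))]
0.96 0 47 222 271
lid col mid 246.5 width 49
0.9 62 129 249 312
lid col mid 280.5 width 63
```

View pics/w7.png

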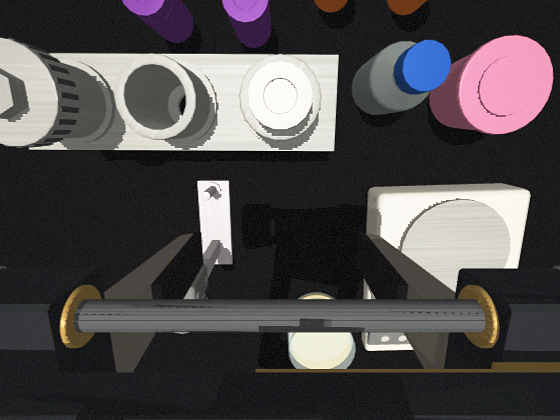

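>>> move_arm:
  steps:
    - [-35, 0, 0, 0, 0, 0]
    - [-35, 0, 0, 0, 0, 0]
    - [-23, 0, 0, 0, 0, 0]
    - [0, 20, 0, 0, 0, 0]
    - [0, 30, 0, 0, 0, 0]
    - [0, 22, 0, 0, 0, 0]
    - [0, 11, 0, 0, 0, 0]
    - [0, 0, 0, 0, 0, 0]
    - [0, 0, 0, 0, 0, 0]

```text
t: 21.65
eef_pos: [0.6727, -0.1249, 0.3681]
ee_rot: [[-1.0, 0.001, 0.001], [-0.001, -0.0, -1.0], [-0.001, -1.0, 0.0]]
ft_force: [1.0, -0.0, 0.7]
gripper_width: 0.0915
```

>>> move_arm:
  steps:
    - [0, 0, 0, 0, 0, 0]
    - [0, 0, 0, 0, 0, 0]
    - [0, 0, 0, 0, 0, 0]
    - [0, 0, 0, 0, 0, 0]
    - [0, 0, 0, 0, 0, 0]
    - [0, 0, 0, 0, 0, 0]
  fingers: -1

```text
t: 22.4
eef_pos: [0.6726, -0.1249, 0.3672]
ee_rot: [[-1.0, -0.0, 0.001], [-0.001, -0.0, -1.0], [0.0, -1.0, 0.0]]
ft_force: [-0.3, -0.3, 0.4]
gripper_width: 0.0454
```

>>> move_arm:
  steps:
    - [0, -5, 0, 0, 0, 0]
    - [0, -7, 0, 0, 0, 0]
    - [0, -10, 0, 0, 0, 0]
    - [0, -12, 0, 0, 0, 0]
    - [0, -13, 0, 0, 0, 0]
    - [0, -13, 0, 0, 0, 0]
    - [0, -13, 0, 0, 0, 0]
    - [0, -15, 0, 0, 0, 0]
    - [0, -12, 0, 0, 0, 0]
    - [0, 0, 0, 0, 0, 0]
    - [0, 0, 0, 0, 0, 0]

```text
t: 23.78
eef_pos: [0.6725, -0.1249, 0.4667]
ee_rot: [[-1.0, -0.001, 0.001], [-0.001, 0.0, -1.0], [0.001, -1.0, -0.0]]
ft_force: [-0.1, -0.4, -2.4]
gripper_width: 0.0452
```

Run:
```python
from h import *
np.set_printoptions(precision=4,suppress=True)
R={}
for c in('wrist','top','side'):
  im,K,T=snap(c); save(im,c+'8.png')
  for n,z in {'balance_pan':.076,'liner_center':.26}.items():
    print(c,n,[(round(m['score'],2),np.round(m['at']),onz(K,T,m['at'],z)[:2]) for m in env.mark_of(c,n)[:4]])
  for m in env.silhouettes(c,'balance_pan')[:1]:
    e=cv2.fitEllipse(max(cv2.findContours(m['region'].astype('uint8'),0,2)[0],key=len)); print('ell',e, onz(K,T,(e[0][1],e[0][0]),.076))
plan([(0.495,-0.343,0.467,-90)],[8])
```

```text
wrist balance_pan []
wrist liner_center [(0.95, array([ 70., 408.]), array([ 0.7739, -0.1973])), (0.92, array([ 97., 173.]), array([ 0.7593, -0.0627])), (0.65, array([ 68., 331.]), array([ 0.7746, -0.1533]))]
top balance_pan []
top liner_center [(0.93, array([132., 259.]), array([0.7215, 0.0051])), (0.67, array([170., 269.]), array([ 0.6326, -0.0184])), (0.61, array([155., 314.]), array([ 0.6673, -0.1214])), (0.61, array([135., 294.]), array([ 0.7134, -0.0743]))]
ell ((400.9391784667969, 253.9844970703125), (55.92508316040039, 109.70849609375), 7.532879829406738) [ 0.4337 -0.3657  0.076 ]
side balance_pan [(0.79, array([161., 308.]), array([ 0.494 , -0.3232]))]
side liner_center [(0.81, array([179., 194.]), array([0.7316, 0.0541])), (0.79, array([136., 235.]), array([ 0.6673, -0.125 ])), (0.62, array([197., 190.]), array([0.7293, 0.1135])), (0.56, array([218., 198.]), array([0.7038, 0.1778]))]
ell ((317.7843933105469, 171.49786376953125), (55.197479248046875, 100.72846984863281), 84.24575805664062) [ 0.4695 -0.2713  0.076 ]
[[22.0, 0.0, 27.0, 0, np.float64(0.0), 0], [22.0, 0.0, 27.0, 0, np.float64(0.0), 0], [23.0, 0.0, 28.0, 0, np.float64(0.0), 0], [22.0, 0.0, 27.0, 0, np.float64(0.0), 0], [22.0, 0.0, 27.0, 0, np.float64(0.0), 0], [22.0, 0.0, 27.0, 0, np.float64(0.0), 0], [23.0, 0.0, 28.0, 0, np.float64(0.0), 0], [22.0, 0.0, 27.0, 0, np.float64(0.1), 0]] -> [ 0.4948 -0.3431  0.4672] -90.05
```

View pics/side8.png

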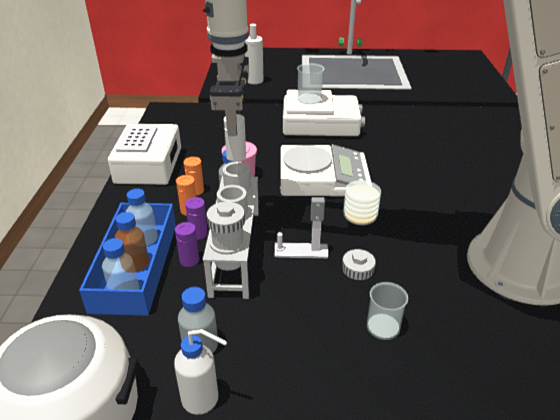

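>>> move_arm:
  steps:
    - [12, 0, 15, 0, 0, 0]
    - [24, 0, 30, 0, 0, 0]
    - [26, 0, 32, 0, 0, 0]
    - [26, 0, 32, 0, 0, 0]
    - [26, 0, 32, 0, 0, 0]
    - [26, 0, 32, 0, 0, 0]
    - [26, 0, 31, 0, 0, 0]
    - [12, 0, 15, 0, 0, 0]
    - [0, 20, 0, 0, 0, 0]
    - [0, 30, 0, 0, 0, 0]
    - [0, 30, 0, 0, 0, 0]
    - [0, 20, 0, 0, 0, 0]
    - [0, 14, 0, 0, 0, 0]
    - [0, 6, 0, 0, 0, 0]
    - [0, 0, 0, 0, 0, 0]
    - [0, 0, 0, 0, 0, 0]

```text
t: 26.38
eef_pos: [0.4951, -0.3443, 0.348]
ee_rot: [[-1.0, 0.001, 0.001], [-0.001, -0.001, -1.0], [-0.001, -1.0, 0.001]]
ft_force: [0.3, 0.4, -2.1]
gripper_width: 0.0453
```

Run:
```python
from h import *
np.set_printoptions(precision=4,suppress=True)
print(env.get_state()['eef_pos'],env.get_state()['ft_force'])
im,K,T=snap('side'); save(cv2.resize(im[90:220,240:400],None,fx=4.5,fy=4.5,interpolation=2),'s9.png')
print([((a-90)*4.5,(b-240)*4.5) for a,b in (proj(K,T,(.494,-.344,.076)),proj(K,T,(.494,-.344+.023,.086)))])
```

```text
[ 0.4951 -0.3443  0.348 ] [ 0.3028  0.3958 -2.0971]
[(np.float64(302.85808686608704), np.float64(307.34044311299147)), (np.float64(308.2524822391862), np.float64(308.3872113451569))]
```

View pics/s9.png

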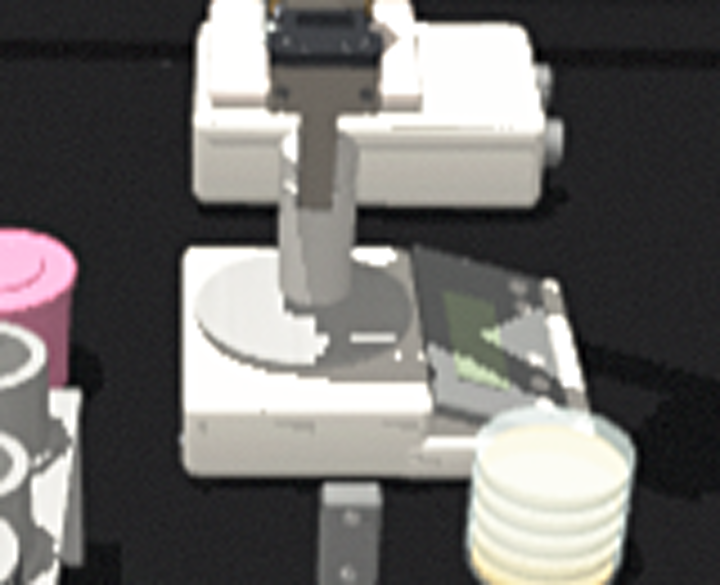

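>>> move_arm:
  steps:
    - [-2, 3, 0, 0, 0, 0]
    - [-2, 3, 0, 0, 0, 0]
    - [0, 2, 0, 0, 0, 0]
    - [0, 1, 0, 0, 0, 0]
    - [0, 0, 0, 0, 0, 0]
    - [0, 0, 0, 0, 0, 0]

```text
t: 27.18
eef_pos: [0.4988, -0.3441, 0.3383]
ee_rot: [[-1.0, 0.0, 0.001], [-0.001, -0.0, -1.0], [-0.0, -1.0, 0.0]]
ft_force: [-0.4, 0.2, -1.7]
gripper_width: 0.0455
```

>>> move_arm:
  steps:
    - [0, 1, 0, 0, 0, 0]
    - [0, 0.7, 0, 0, 0, 0]
    - [0, 0.5, 0, 0, 0, 0]
    - [0, 0, 0, 0, 0, 0]

```text
t: 27.68
eef_pos: [0.4988, -0.3441, 0.3359]
ee_rot: [[-1.0, -0.0, 0.001], [-0.001, 0.0, -1.0], [0.0, -1.0, -0.0]]
ft_force: [-0.6, 0.5, -1.7]
gripper_width: 0.0457
```

>>> move_arm:
  steps:
    - [0, 0.7, 0, 0, 0, 0]
    - [0, 0.7, 0, 0, 0, 0]
    - [0, 0, 0, 0, 0, 0]

```text
t: 28.05
eef_pos: [0.499, -0.3441, 0.3358]
ee_rot: [[-1.0, 0.001, 0.001], [-0.001, -0.0, -1.0], [-0.001, -1.0, 0.0]]
ft_force: [-2.6, 1.7, 9.8]
gripper_width: 0.0457
```

>>> move_arm:
  steps:
    - [0, -0.5, 0, 0, 0, 0]
    - [0, 0, 0, 0, 0, 0]

```text
t: 28.3
eef_pos: [0.4989, -0.3441, 0.3358]
ee_rot: [[-1.0, 0.0, 0.001], [-0.001, -0.0, -1.0], [-0.0, -1.0, 0.0]]
ft_force: [-2.6, 1.3, 7.5]
gripper_width: 0.0453
```

>>> move_arm:
  steps:
    - [0, 0, 0, 0, 0, 0]
    - [0, 0, 0, 0, 0, 0]
    - [0, 0, 0, 0, 0, 0]
    - [0, 0, 0, 0, 0, 0]
    - [0, -20, 0, 0, 0, 0]
    - [0, -40, 0, 0, 0, 0]
    - [0, -45, 0, 0, 0, 0]
    - [0, -30, 0, 0, 0, 0]
    - [0, 0, 0, 0, 0, 0]
    - [0, 0, 0, 0, 0, 0]
  fingers: 1

```text
t: 29.55
eef_pos: [0.4986, -0.3439, 0.4688]
ee_rot: [[-1.0, -0.001, 0.001], [-0.001, 0.001, -1.0], [0.001, -1.0, -0.001]]
ft_force: [-0.3, -0.2, -0.8]
gripper_width: 0.0921
```

Run:
```python
from h import *
np.set_printoptions(precision=3,suppress=True)
names={'liner_center':.124,'pusher_grip':.14,'pusher_tip':.054,'balance_pan':.076,'reactor_cap':0,'beaker':0,'petri_stack':0,'bottle_a':0,'tub':0,'wash_bottle':0}
for c in('wrist','side','top'):
  im,K,T=snap(c); save(im,c+'10.png'); print(c)
  for n,z in names.items():
    print(n,[(round(m['score'],2),onz(K,T,m['at'],z)[:2]) for m in env.mark_of(c,n)[:4]])
  if c=='wrist':
   for m in env.silhouettes(c,'liner_center'): r,q=np.nonzero(m['region']); print('sil',m['score'],r.min(),r.max(),q.min(),q.max())
   for p in((.499,-.344,.172),(.499,-.344,.076)): print(proj(K,T,p))
```

```text
wrist
liner_center [(0.59, array([ 0.498, -0.344]))]
pusher_grip []
pusher_tip [(0.82, array([ 0.564, -0.034]))]
balance_pan [(0.77, array([ 0.502, -0.344])), (0.67, array([ 0.672, -0.13 ]))]
reactor_cap [(0.96, array([0.389, 0.024]))]
beaker []
petri_stack []
bottle_a [(0.58, array([ 0.7 , -0.25]))]
tub [(0.75, array([ 0.693, -0.365]))]
wash_bottle []
sil 0.97 170 229 256 304
(np.float64(204.4183468712994), np.float64(280.34113399270956))
(np.float64(186.00213365214094), np.float64(280.18706170516873))
side
liner_center [(0.93, array([ 0.788, -0.168])), (0.92, array([0.756, 0.1  ])), (0.86, array([ 0.786, -0.078])), (0.61, array([ 0.494, -0.339]))]
pusher_grip [(0.91, array([ 0.48 , -0.036]))]
pusher_tip [(0.97, array([ 0.566, -0.024]))]
balance_pan [(0.98, array([ 0.499, -0.328]))]
reactor_cap [(0.92, array([0.385, 0.019]))]
beaker [(0.61, array([0.348, 0.19 ]))]
petri_stack [(0.67, array([ 0.367, -0.164]))]
bottle_a [(0.57, array([0.714, 0.25 ])), (0.41, array([0.696, 0.369]))]
tub [(0.75, array([ 0.686, -0.364]))]
wash_bottle [(0.8, array([0.697, 0.367]))]
top
liner_center [(0.93, array([ 0.788, -0.261])), (0.92, array([ 0.783, -0.179])), (0.59, array([0.754, 0.003])), (0.56, array([ 0.744, -0.081]))]
pusher_grip [(0.93, array([ 0.476, -0.032]))]
pusher_tip [(0.79, array([ 0.564, -0.032])), (0.3, array([ 0.492, -0.356])), (0.18, array([0.697, 0.236]))]
balance_pan [(0.86, array([ 0.498, -0.344]))]
reactor_cap [(0.97, array([0.377, 0.024]))]
beaker [(0.92, array([0.35 , 0.182]))]
petri_stack []
bottle_a [(0.69, array([0.71 , 0.251])), (0.57, array([ 0.703, -0.261]))]
tub [(0.74, array([ 0.693, -0.364])), (0.3, array([ 0.679, -0.022])), (0.26, array([ 0.571, -0.03 ]))]
wash_bottle [(0.66, array([0.694, 0.367]))]
```

```bash
python3 -c "
from bench import env; print(env.finish_job())"
```

```text
the job is handed in; nothing more can be done
None
```

I pushed the liner up, drew it out and set it on the balance pan, and stood the push-out tool back on the bench. I handed the job in at about 30 s of the 72 s allowed; no verdict was reported.

- **Push-out:** The prong pushed the liner about 34 mm up through the shell's bottom hole, leaving it about 30 mm proud of the rim. In the last slow push the wrist read about 6 N above the tool's weight, with the fingers only on the tool's handle.
- **Tool:** It stands in front of the rack, with the handle at about (0.48, -0.03) and the prong at about (0.565, -0.03). The rack's front limit is at about x = 0.625, so both are clear of it. A close view just after release showed it upright, and the final mark positions agreed with that.
- **Liner:** I lowered it until it touched the pan and then released it. The close camera puts its centre at (0.498, -0.344), against a pan centre of about (0.50, -0.344), so it is within a few mm of the middle. The side camera put the pan 16 mm off in y, which is still inside the 25 mm tolerance.
- **Bystanders:** All those found in the last pictures are within about 15 mm of their first readings, which is mostly network noise.
- **Not fully checked:**
  - The picture limit stopped me viewing the last image, so the final state rests on network marks and calibration. I have no view of the liner standing upright on the pan after release.
  - The petri stack was found in only one of the three final pictures, at its original place.

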